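Saddle the steel lames of an arm defence by size

ROBOT

A 6-joint arm with a two-finger parallel gripper is mounted at the origin on the work surface. World frame = base frame: x ahead of the robot, y to its left, z up, the work surface at z = 0. Lengths are in m, angles in degrees, forces in N, time in s.
With the tool pointing down it reaches from about 0.3 to 0.875 m from the base axis. Payload 6.4 kg.
Tool frame: the origin (TCP) lies at the very end of the fingers, on their centre line; the grasp point (between the pads) lies 19 mm behind it (arm.tcp_to_grasp is the distance from the TCP to the grasp point, in m); z points along the fingers, y is the line along which they close (so a half turn about z gives the same grasp; the last joint's range is limited). The gripper opens to 85 mm and grips with 20 to 120 N. Pads are 22 mm wide; open, the fingers measure 114 mm over their backs; the gripper's body (76 mm by 85 mm) begins 54 mm behind the grasp point. The pads swing forward as they close: fully open they stand 13 mm farther back than shut.
Start: joints at [-77.997, 10.359, 92.074, -0, 77.567, -11.82], TCP at [0.232, -0.526, 0.231] pointing down, gripper open.
Joint ranges: [-171.53, 171.53], [-51.25, 118.39], [17.06, 147.69], [-65.23, 245.23], [0, 150.52], [-178.68, 178.68]. Speed limits (degrees/s): [147.25, 147.25, 172.46, 180, 180, 180].

INTERFACE

Orientations are given as a 3x3 rotation matrix whose columns are the frame's x, y, z axes.
In Python, from cell import arm, eyes gives the robot as it stands.
- The arm moves only by the tool move_arm, never from a script. Its argument "commands" is a list of rows, each a list of 7 numbers: the shift along the tool's x, y, z in cm, then the turn, a rotation vector about the tool's x, y, z in degrees, then the opening, from 0 (shut) to 1 (fully open). In form: [[dx, dy, dz, rx, ry, rz, hand], ...]. A call has 1 to 20 rows; each row shifts and turns the commanded pose from where the row before left it, along the tool's axes as they then stand; what a row does not reach is not made up. A row lasts 1/12 s, in which the tool goes at most 41.7 mm and 7.16 degrees, less where a joint would pass 70% of its speed; a pose out of reach is approached as far as the arm can. A call is refused whole if a number of a shift passes 4.17 or a number of a turn 7.16, either way. A call with a gripper value outside its range is refused whole. The fingers move at their own pace and stop on an object; the grip force is fixed at half the most. Time passes only in rows, so rows that do not move let the fingers close. It gives the time, the measured TCP pose, the force, the opening and the grip force at its end, in the units of the state.
- arm.sense(): the state, without advancing time (a new reading comes with each control period).
- eyes.get_image(name): name is "side" or "top" or "wrist"; returns (picture, depth): 480x640x3 uint8, blue, green, red; 480x640 float32, m along the optical axis (not along the pixel's ray), 0 where there is no reading.
- eyes.camera_info(name): a dict with "fx", "fy", "cx", "cy" (pixels), "R" (3x3) and "t" (3): a world point X has camera coordinates R X + t. Camera axes: x right, y down, z forward; pixel columns grow to the right and rows downward; lengths in m; the calibration is good to about 2 mm. A picture is of the moment at which its call begins: read the wrist's pose just before it. camera_info takes no time and is no camera call; for the wrist camera it gives the pose at the moment of the call.
- arm.finish_job(): hands the job in; it is judged then, once.
The state is a dict: "time_s": time; "joint_positions": joint angles; "joint_vel": joint speeds; "joint_torque": joint torques, N m; "tcp_pos": TCP position; "tool_rot": TCP orientation; "ft_force": force on the tool from outside, world axes, zero at the start; "moment": the same for the moment, N m; "finger_gap": finger opening in m; "gripper_force": force on a finger pad.
Only numpy, scipy, OpenCV 4.12 (cv2) and the standard library are available. Lean on these libraries where they do the work, as an engineer would, in place of code of your own. Each camera call takes 0.05 s, during which the arm holds its last target. There are 200 camera calls.

TASK

On this armourer's bench, put each of the three bright steel lames (the hooped plates) on the saddle of its own size, small on small, medium on medium, large on large: centred over the wooden ridge, square to it and upright, with both feet down on the blue board. Set them down gently, without dropping them, and let go; leave the two brass lames and the rivet tin where they are.

Things in the scene. Friction and masses are not known exactly. Their poses are not given: they have to be found in the camera images.
- steel_small_center (a point): small bright grey steel lame: loose upside-down U hoop standing on its feet, 76 mm span outside (its y), 46 mm high, strip 40 mm wide (its x, the hoop's axis), plate 3 mm, half-round top on 8 mm legs, 70 to 200 g. The point is in the hollow, 23 mm above the feet and below the crown; z up. Grasp the crown by its two edges, closing along x
- steel_medium_center (a point): medium bright grey steel lame: loose upside-down U hoop standing on its feet, 94 mm span outside (its y), 55 mm high, strip 40 mm wide (its x, the hoop's axis), plate 3 mm, half-round top on 8 mm legs, 70 to 200 g. The point is in the hollow, 27.5 mm above the feet and below the crown; z up. Grasp the crown by its two edges, closing along x
- steel_large_center (a point): large bright grey steel lame: loose upside-down U hoop standing on its feet, 114 mm span outside (its y), 65 mm high, strip 40 mm wide (its x, the hoop's axis), plate 3 mm, half-round top on 8 mm legs, 70 to 200 g. The point is in the hollow, 32.5 mm above the feet and below the crown; z up. Grasp the crown by its two edges, closing along x
- saddle_small: small saddle, fixed: blue board 60 (x) by 92 mm (y), 12 thick, with a pale wood half-round ridge 54 mm wide (y), 30 long (x), top 39 mm above bench. Origin: centre of the underside, on the bench; z up. The lame straddles the ridge, 8 mm free each side, its x along this x (either way), centre point 35 mm above this origin. Smaller lames do not fit
- saddle_medium: medium saddle, fixed: blue board 60 (x) by 110 mm (y), 12 thick, with a pale wood half-round ridge 72 mm wide (y), 30 long (x), top 48 mm above bench. Origin: centre of the underside, on the bench; z up. The lame straddles the ridge, 8 mm free each side, its x along this x (either way), centre point 39.5 mm above this origin. Smaller lames do not fit
- saddle_large: large saddle, fixed: blue board 60 (x) by 130 mm (y), 12 thick, with a pale wood half-round ridge 92 mm wide (y), 30 long (x), top 58 mm above bench. Origin: centre of the underside, on the bench; z up. The lame straddles the ridge, 8 mm free each side, its x along this x (either way), centre point 44.5 mm above this origin. Smaller lames do not fit
- brass_small_center (a point): centre of the small yellow brass lame, loose, the same shape and size as the small steel one (half-way up, 23 mm above the bench, under the hoop). It belongs to another suit: leave it.
- brass_medium_center (a point): centre of the medium yellow brass lame, loose, the same shape and size as the medium steel one (half-way up, 27.5 mm above the bench, under the hoop). It belongs to another suit: leave it.
- tin_center (a point): centre of the closed round rivet tin, red with a silver lid, 71 mm across, 36 mm high (point 18 mm above the bench), loose. Leave it.
Not all that is in view belongs to the job. What is shaped like the part that bears steel_small_center but green or orange is not meant. What is shaped like the part that bears steel_medium_center but turquoise is not meant.

How it is judged (in metres and radians):
At the end, for the whole second after the job is handed in: Each steel lame rests released on the saddle of its size: within 12 mm of its centre seen from above, height within 5 mm of seated, hoop axis within 0.25 rad of the saddle's x (either way), upright within 0.12 rad; brass lames and tin within 20 mm of their start (horizontal distance between steel_small_center and saddle_small below 0.012 m and z of steel_small_center in the frame of saddle_small between 0.03 and 0.04 m and angle between the x axis of steel_small_center and the x axis of saddle_small, either way round below 0.25 rad and angle between each of steel_small_center, steel_medium_center, steel_large_center's own z axis and vertical below 0.12 rad and contact force between the fingers and steel_small below 0.05 N and linear speed of each of steel_small, steel_medium, steel_large below 0.02 m/s and horizontal distance between steel_medium_center and saddle_medium below 0.012 m and z of steel_medium_center in the frame of saddle_medium between 0.0345 and 0.0445 m and angle between the x axis of steel_medium_center and the x axis of saddle_medium, either way round below 0.25 rad and contact force between the fingers and steel_medium below 0.05 N and horizontal distance between steel_large_center and saddle_large below 0.012 m and z of steel_large_center in the frame of saddle_large between 0.0395 and 0.0495 m and angle between the x axis of steel_large_center and the x axis of saddle_large, either way round below 0.25 rad and contact force between the fingers and steel_large below 0.05 N and distance of each of brass_small_center, brass_medium_center, tin_center from where it was at the start of the episode below 0.02 m); the robot touches nothing.
It fails at once if the small steel lame is dropped or flung (moves faster than 0.7 m/s while not held) (contact force between the fingers and steel_small below 0.02 N and linear speed of steel_small above 0.7 m/s).
It fails at once if the medium steel lame is dropped or flung (moves faster than 0.7 m/s while not held) (contact force between the fingers and steel_medium below 0.02 N and linear speed of steel_medium above 0.7 m/s).
It fails at once if the large steel lame is dropped or flung (moves faster than 0.7 m/s while not held) (contact force between the fingers and steel_large below 0.02 N and linear speed of steel_large above 0.7 m/s).
It fails at once if a brass lame or the rivet tin is shifted by more than 20 mm (distance of any of brass_small_center, brass_medium_center, tin_center from where it was at the start of the episode above 0.02 m).
It also fails if it takes over 96 s, if anything falls off the work surface, if the arm or the gripper's body presses on something with over 40 N, if the wrist force passes 120 N, or if a joint passes its speed limit or range.

## Working session

There is one attempt and no reset: what is moved stays moved. The work goes in short steps, Python scripts to look and compute and a tool call to move; the robot and the scene stay as the last step left them, time stands still between calls to the robot, and variables do not carry over. Pictures are saved under pics/ and viewed, at most 14 in all, crops included, and the job is handed in when it is done.

Besides the shell and the picture viewer there is one more tool, called by a JSON object that holds its "op" and its "data", one argument or row to a line. move_arm: Moves the arm, as the interface text tells. Its arguments: {"type":"object","properties":{"commands":{"type":"array"}},"required":["commands"]}

```bash
ls; mkdir -p pics
python3 - <<'E'
from cell import arm, eyes
import cv2,numpy as np
for n in("top","side"):
    p,d=eyes.get_image(n); cv2.imwrite(f"pics/{n}0.png",p); np.savez(f"pics/{n}0.npz",p=p,d=d,**eyes.camera_info(n))
    print(n,{k:np.round(v,3).tolist() for k,v in eyes.camera_info(n).items()})
print(arm.sense())
E
```

```text
pics
top {'fx': 457.282, 'fy': 457.282, 'cx': 312.101, 'cy': 239.868, 'R': [[0.005, -1.0, 0.004], [-0.972, -0.005, -0.236], [0.236, -0.003, -0.972]], 't': [-0.039, 0.594, 0.902]}
side {'fx': 531.981, 'fy': 531.981, 'cx': 318.92, 'cy': 239.977, 'R': [[-0.931, -0.364, 0.001], [-0.277, 0.706, -0.652], [0.237, -0.607, -0.758]], 't': [0.538, 0.242, 1.157]}
{'time_s': 0.1, 'joint_positions': array([-7.79959886e+01,  1.03962261e+01,  9.21240022e+01, -6.90979473e-04,
        7.75668539e+01, -1.18201123e+01]), 'joint_vel': array([ 0.05572363, -0.15398479, -0.07476634,  0.09193157, -0.00856373,
       -0.06486362]), 'joint_torque': array([-7.52441701e-05, -4.45882237e+01, -3.52236450e+01, -4.99917114e-04,
        4.15317452e-03, -1.56226554e-05]), 'tcp_pos': array([ 0.23217187, -0.52552479,  0.23050431]), 'tool_rot': array([[ 9.14788676e-01,  4.03932632e-01, -3.27622334e-04],
       [ 4.03932654e-01, -9.14787521e-01,  1.48418568e-03],
       [ 2.99806204e-04, -1.49005361e-03, -9.99998845e-01]]), 'ft_force': array([-0.23355203,  0.29207515, -0.18134364]), 'moment': array([-0.0306891 ,  0.06417432,  0.00342069]), 'gripper_force': 0.0, 'finger_gap': 0.08560053891893374}
```

View pics/top0.png

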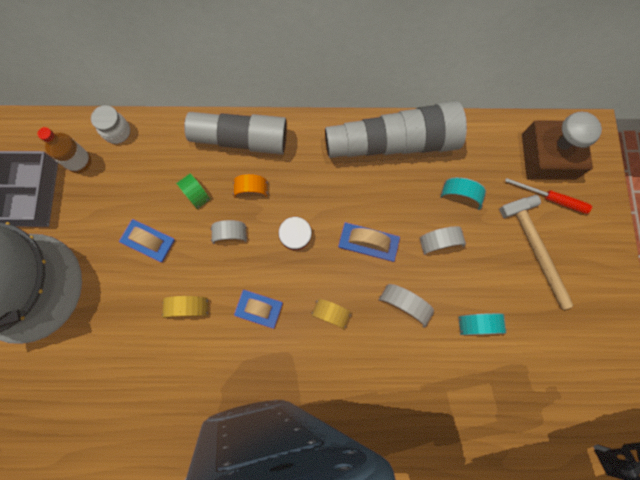

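View pics/side0.png

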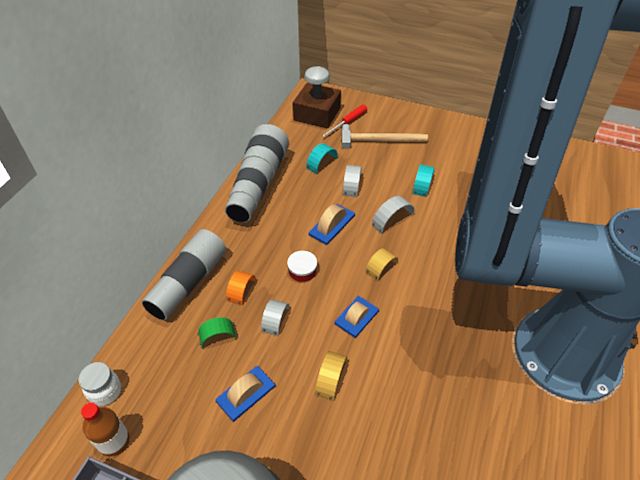

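Top view: steel candidates sit at (229,232), (442,240) and (407,304). The saddles are at (147,241), (369,241) and (258,309). Lookalikes are brass (186,307) and (332,313), green (193,190), orange (250,185), turquoise (464,192) and (482,324). The white disc at (295,233) is the tin. Next I measure the sizes.

```bash
cat > h.py <<'E'
import numpy as np,cv2
def world(d,c):
    v,u=np.indices(d.shape); P=np.stack([(u-c['cx'])/c['fx']*d,(v-c['cy'])/c['fy']*d,d],-1)
    return (P-c['t'])@c['R']
def rect(P):
    (x,y),(w,h),a=cv2.minAreaRect((P[:,:2]*1000).astype(np.float32))
    if w<h: w,h,a=h,w,a+90
    a=(a+90)%180-90
    return np.round([x,y,w,h,a],1)   # a: direction of long side (hoop y), deg in world
E
python3 - <<'E'
from h import *
z=np.load('pics/top0.npz'); W=world(z['d'],z); p=z['p']; H=cv2.cvtColor(p,cv2.COLOR_BGR2HSV)
def box(u,v,r=42):
    m=np.zeros(p.shape[:2],bool); m[v-r:v+r,u-r:u+r]=1; return m&(z['d']>0)
for n,u,v in(("S?",229,232),("M?",442,240),("L?",407,304)):
    m=box(u,v,32)&(H[...,1]<60)
    k,l=cv2.connectedComponents((m&(W[...,2]>.008)).astype(np.uint8)); m=l==l[v-3,u]
    P=W[m]; top=np.percentile(P[:,2],98); print(n,m.sum(),"H",round(top*1000,1),"all",rect(P),"crown",rect(P[P[:,2]>top-.014]))
for n,u,v in(("A",147,241),("B",369,241),("C",258,309)):
    m=box(u,v)&(H[...,0]>100)&(H[...,0]<125)&(H[...,1]>130)
    P=W[m]; q=W[box(u,v,15)]
    print(n,m.sum(),"z",np.round(np.median(P[:,2])*1000,1),rect(P),"top",round(np.percentile(q[:,2],98)*1000,1))
for n,u,v in(("bS",332,313),("bM",186,307),("tin",295,233),("or",250,185),("tq",482,324),("tq2",464,192),("gr",193,190)):
    m=box(u,v,30)&(W[...,2]>.01); k,l=cv2.connectedComponents(m.astype(np.uint8)); m=l==l[v,u]
    print(n,rect(W[m]),np.round(W[m][:,2].max()*1000,1))
c=np.hstack([cv2.resize(p[v-30:v+30,u-35:u+35],None,fx=3.7,fy=3.7) for u,v in((229,232),(442,240),(407,304))]); cv2.imwrite('pics/crop.png',c)
E
```

```text
S? 579 H 48.7 all [623.7 154.1  76.9  41.1 -85.4] crown [623.8 153.   58.2  41.1 -85.4]
M? 735 H 57.1 all [ 608.2 -329.4   92.5   40.8  -78.3] crown [ 608.3 -330.2   68.1   40.8  -78.3]
L? 966 H 67.1 all [ 463.1 -240.8  111.4   39.5   58. ] crown [ 462.5 -241.8   75.8   39.4   58.1]
A 593 z 12.6 [605.6 337.5 108.4  55.6  65. ] top 49.6
B 275 z 12.5 [ 606.5 -158.4  113.6   56.3   75. ] top 59.9
C 541 z 12.5 [453.8  81.3  87.9  55.2  72.2] top 40.4
bS [444.  -77.6  80.2  40.1  67.8] 51.9
bM [456.1 239.6  98.5  40.2 -87.1] 59.5
tin [6.207e+02 2.100e+00 6.990e+01 6.660e+01 3.000e-01] 41.6
or [733.3 108.7  79.2  41.9 -88.2] 51.0
tq [ 422.7 -404.6   97.8   40.1  -87.8] 60.0
tq2 [ 720.1 -385.    99.3   42.6   69.4] 60.5
gr [725.4 240.8  81.   39.9  40. ] 52.9
```

View pics/crop.png

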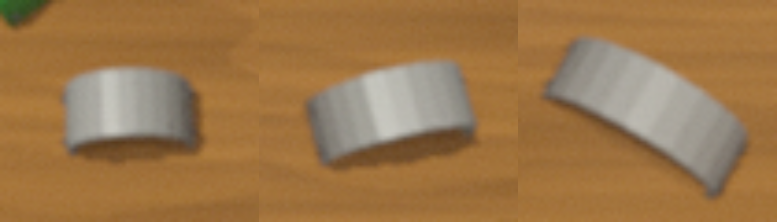

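Crops confirm three grey steel hoops, with measured spans of 77, 92.5 and 111 mm and heights matching small (229,232), medium (442,240) and large (407,304). Saddles by ridge top: A (147,241) is medium, B (369,241) large, C (258,309) small. I'll re-measure board B, since its mask was incomplete, and write the planner.

```bash
cat >> h.py <<'E'
def plan(x,y,z,yaw):   # mm, deg: yaw of tool y axis; prints remaining tool-frame moves (shift first, then turn)
    from cell import arm
    s=arm.sense(); R=s['tool_rot']; d=R.T@(np.array([x,y,z])/10-s['tcp_pos']*100)
    cy=np.degrees(np.arctan2(R[1,1],R[0,1])); t=(cy-yaw+90)%180-90
    print("t",round(s['time_s'],1),"at",np.round(s['tcp_pos']*1000,1),"yaw",round(cy,1),"gap",round(s['finger_gap']*1000,1),"F",np.round(s['ft_force'],1),"grip",round(s['gripper_force'],1))
    print("shift cm",np.round(d,2),"norm",round(np.linalg.norm(d),2),"rz",round(t,1),"tilt z",np.round(R[:,2],4))
E
python3 - <<'E'
from h import *
z=np.load('pics/top0.npz'); W=world(z['d'],z); p=z['p']; H=cv2.cvtColor(p,cv2.COLOR_BGR2HSV)
for n,u,v in(("A",147,241),("B",369,241),("C",258,309)):
    m=np.zeros(p.shape[:2],bool); m[v-30:v+30,u-45:u+45]=1
    m&=(z['d']>0)&(W[...,2]>.006)
    k,l=cv2.connectedComponents(m.astype(np.uint8)); m=l==l[v,u]; P=W[m]; 
    top=np.percentile(P[:,2],98); b=P[P[:,2]<.018]; print(n,"all",rect(P),"board",rect(b),"ridge",rect(P[P[:,2]>.022]))
plan(463,-241,150,-32)
E
```

```text
A all [607.3 338.  111.3  60.2  64.9] board [607.3 338.  111.3  60.2  64.9] ridge [606.4 337.1  66.4  30.1  65.8]
B all [ 606.2 -164.7  130.1   61.4   75. ] board [ 606.2 -164.7  130.1   61.4   75. ] ridge [ 606.8 -164.8   88.5   31.2   74.8]
C all [454.7  80.7  92.1  60.   72.4] board [454.7  80.7  92.1  60.   72.4] ridge [454.5  80.8  49.   29.8  72.7]
t 0.1 at [ 232.2 -525.5  230.5] yaw -66.2 gap 85.6 F [-0.2  0.3 -0.2] grip 0.0
shift cm [ 32.61 -16.69   8.09] norm 37.51 rz -34.2 tilt z [-3.0e-04  1.5e-03 -1.0e+00]
```

{"op": "move_arm", "data": {
  "commands": [
    [2.72,-1.39,0.67,0,0,0,1],
    [2.72,-1.39,0.67,0,0,0,1],
    [2.72,-1.39,0.67,0,0,0,1],
    [2.72,-1.39,0.67,0,0,0,1],
    [2.72,-1.39,0.67,0,0,0,1],
    [2.72,-1.39,0.67,0,0,0,1],
    [2.72,-1.39,0.67,0,0,0,1],
    [2.72,-1.39,0.67,0,0,0,1],
    [2.72,-1.39,0.67,0,0,0,1],
    [2.72,-1.39,0.67,0,0,0,1],
    [2.72,-1.39,0.67,0,0,0,1],
    [2.72,-1.39,0.67,0,0,0,1],
    [0,0,0,0,0,-6.84,1],
    [0,0,0,0,0,-6.84,1],
    [0,0,0,0,0,-6.84,1],
    [0,0,0,0,0,-6.84,1],
    [0,0,0,0,0,-6.84,1],
    [0,0,0,0,0,0,1],
    [0,0,0,0,0,0,1]
  ]
}}

```text
time_s: 1.68
tcp_pos: [0.4633, -0.2414, 0.1506]
tool_rot: [[0.533, 0.846, -0.001], [0.846, -0.533, 0.0], [0.0, -0.001, -1.0]]
ft_force: [-0.3, 0.9, 0.3]
finger_gap: 0.0855
gripper_force: 0.0
```

Run:
```python
from h import *
from cell import eyes
plan(463,-241,42,-32)
p,d=eyes.get_image("wrist"); c=eyes.camera_info("wrist"); cv2.imwrite("pics/w1.png",p)
W=world(d,c); m=(W[...,2]>.052)&(W[...,2]<.075)&(d>0)&(cv2.cvtColor(p,cv2.COLOR_BGR2HSV)[...,1]<60)
k,l,st,_=cv2.connectedComponentsWithStats(m.astype(np.uint8))
for i in range(1,k):
    if st[i,4]>1500: print(st[i],rect(W[l==i]),W[l==i][:,2].max())
```

```text
t 1.7 at [ 463.3 -241.4  150.6] yaw -32.2 gap 85.5 F [-0.3  0.9  0.3] grip 0.0
shift cm [ 0.02 -0.04 10.86] norm 10.86 rz -0.2 tilt z [-5.e-04  4.e-04 -1.e+00]
[ 292  191   58  100 5408] [ 461.5 -242.6   76.8   40.1   58. ] 0.06898738116383626
[ 514  203   76   73 2750] [ 606.9 -332.3   43.7   40.6  -78.5] 0.05865701588081092
```

View pics/w1.png

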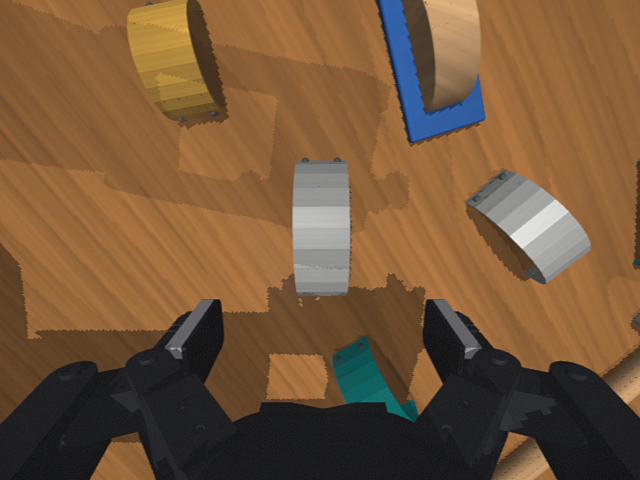

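The wrist view has the large steel hoop at columns 293–350, centred between the fingers (210 and 435), and agrees with the top camera to about 1 mm. I descend and grip.

{"op": "move_arm", "data": {
  "commands": [
    [0,0,1.8,0,0,0,1],
    [0,0,1.8,0,0,0,1],
    [0,0,1.8,0,0,0,1],
    [0,0,1.8,0,0,0,1],
    [0,0,1.8,0,0,0,1],
    [0,0,1.8,0,0,0,1],
    [0,0,0,0,0,0,1],
    [0,0,0,0,0,0,0.6],
    [0,0,0,0,0,0,0.5],
    [0,0,0,0,0,0,0.4],
    [0,0,0,0,0,0,0.3],
    [0,0,0,0,0,0,0],
    [0,0,0,0,0,0,0],
    [0,0,0,0,0,0,0],
    [0,0,0,0,0,0,0],
    [0,0,0,0,0,0,0]
  ]
}}

```text
time_s: 3.07
tcp_pos: [0.4643, -0.2423, 0.0445]
tool_rot: [[0.53, 0.848, 0.002], [0.848, -0.53, -0.002], [-0.0, 0.002, -1.0]]
ft_force: [-0.4, 0.3, 5.4]
finger_gap: 0.0379
gripper_force: 59.4
```

Run:
```python
from h import *
plan(463,-241,142,-32)
plan(606.5,-164.7,142,-15.1)
```

```text
t 3.1 at [ 464.3 -242.3   44.5] yaw -32.0 gap 37.9 F [-0.4  0.3  5.4] grip 59.4
shift cm [ 0.03 -0.16 -9.75] norm 9.76 rz 0.0 tilt z [ 0.0018 -0.0017 -1.    ]
t 3.1 at [ 464.3 -242.3   44.5] yaw -32.0 gap 37.9 F [-0.4  0.3  5.4] grip 59.4
shift cm [14.11  7.97 -9.74] norm 18.91 rz -16.9 tilt z [ 0.0018 -0.0017 -1.    ]
```

{"op": "move_arm", "data": {
  "commands": [
    [0,0,-0.8,0,0,0,0],
    [0,0,-1.6,0,0,0,0],
    [0,0,-2.0,0,0,0,0],
    [0,0,-2.0,0,0,0,0],
    [0,0,-2.0,0,0,0,0],
    [0,0,-1.5,0,0,0,0],
    [1.4,0.8,0,0,0,0,0],
    [2.1,1.2,0,0,0,0,0],
    [2.1,1.2,0,0,0,0,0],
    [2.1,1.2,0,0,0,0,0],
    [2.1,1.2,0,0,0,0,0],
    [2.1,1.2,0,0,0,0,0],
    [1.4,0.8,0,0,0,0,0],
    [0.8,0.4,0,0,0,-4,0],
    [0,0,0,0,0,-4.4,0],
    [0,0,0,0,0,-4.4,0],
    [0,0,0,0,0,-4.1,0],
    [0,0,0,0,0,0,0],
    [0,0,0,0,0,0,0],
    [0,0,0,0,0,0,0]
  ]
}}

```text
time_s: 4.73
tcp_pos: [0.606, -0.1644, 0.1423]
tool_rot: [[0.262, 0.965, 0.0], [0.965, -0.262, -0.0], [-0.0, 0.0, -1.0]]
ft_force: [0.8, 0.2, -1.1]
finger_gap: 0.0379
gripper_force: 60.4
```

Run:
```python
from h import *
from cell import eyes
plan(606.5,-164.7,54,-15.1)
p,d=eyes.get_image("wrist"); c=eyes.camera_info("wrist"); cv2.imwrite("pics/w2.png",p)
W=world(d,c); H=cv2.cvtColor(p,cv2.COLOR_BGR2HSV)
m=(d>0)&(W[...,2]<.02)&(W[...,2]>.005)&(H[...,0]>100)&(H[...,0]<125)&(H[...,1]>130)
k,l,st,_=cv2.connectedComponentsWithStats(m.astype(np.uint8))
for i in range(1,k):
    if st[i,4]>800: print(st[i],rect(W[l==i]))
m=(d>0)&(W[...,2]>.085)&(H[...,1]<60)&(W[...,2]<.19)
k,l,st,_=cv2.connectedComponentsWithStats(m.astype(np.uint8))
for i in range(1,k):
    if st[i,4]>800: print("lame",st[i],rect(W[l==i]),W[l==i][:,2].max())
```

```text
t 4.7 at [ 606.  -164.4  142.3] yaw -15.2 gap 37.9 F [ 0.8  0.2 -1.1] grip 60.4
shift cm [-0.02  0.05  8.83] norm 8.83 rz -0.1 tilt z [ 3.e-04 -1.e-04 -1.e+00]
[   0    0   70   28 1780] [447.7  42.3  51.1  17.2 -16. ]
[ 285  150   75   25 1435] [ 620.6 -110.6   58.8   17.8  -18.3]
lame [  222   167   202   219 24096] [ 608.  -157.1  100.7   65.1   75.3] 0.18997839158339686
```

View pics/w2.png

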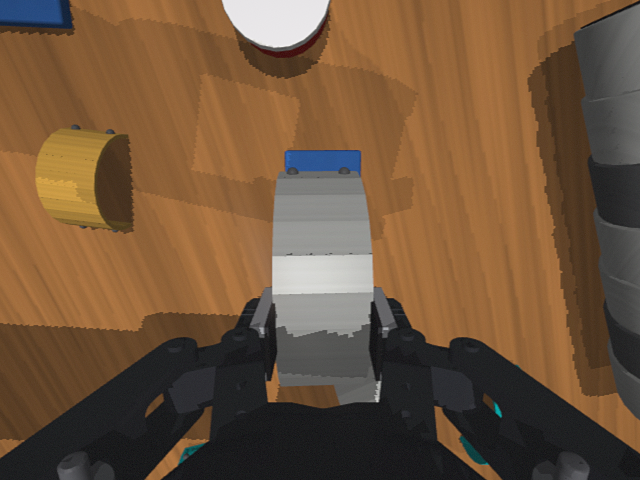

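The hoop hangs level, in line with the saddle; the board edge shows at (285–360,150). I lower it.

{"op": "move_arm", "data": {
  "commands": [
    [0,0.05,1.2,0,0,0,0],
    [0,0,1.2,0,0,0,0],
    [0,0,1.2,0,0,0,0],
    [0,0,1.2,0,0,0,0],
    [0,0,1.0,0,0,0,0],
    [0,0,0.8,0,0,0,0],
    [0,0,0.6,0,0,0,0],
    [0,0,0.4,0,0,0,0],
    [0,0,0.3,0,0,0,0],
    [0,0,0.2,0,0,0,0],
    [0,0,0.2,0,0,0,0],
    [0,0,0.1,0,0,0,0],
    [0,0,0.1,0,0,0,0],
    [0,0,0,0,0,0,0],
    [0,0,0,0,0,0,0]
  ]
}}

```text
time_s: 6.03
tcp_pos: [0.6066, -0.1645, 0.0571]
tool_rot: [[0.26, 0.966, 0.0], [0.966, -0.26, -0.0], [-0.0, 0.0, -1.0]]
ft_force: [0.4, -0.9, -1.4]
finger_gap: 0.0375
gripper_force: 60.4
```

{"op": "move_arm", "data": {
  "commands": [
    [0,0,0.05,0,0,0,0],
    [0,0,0.05,0,0,0,0],
    [0,0,0,0,0,0,0],
    [0,0,0,0,0,0,0]
  ]
}}

```text
time_s: 6.37
tcp_pos: [0.6068, -0.1646, 0.0566]
tool_rot: [[0.26, 0.966, 0.001], [0.966, -0.26, -0.0], [-0.0, 0.001, -1.0]]
ft_force: [-1.4, 0.7, 4.1]
finger_gap: 0.0379
gripper_force: 60.8
```

Contact at the predicted 56.6 mm. I release and lift.

{"op": "move_arm", "data": {
  "commands": [
    [0,0,0,0,0,0,0.5],
    [0,0,0,0,0,0,0.6],
    [0,0,0,0,0,0,0.7],
    [0,0,0,0,0,0,0.8],
    [0,0,0,0,0,0,0.9],
    [0,0,0,0,0,0,0.9],
    [0,0,-1.2,0,0,0,0.9],
    [0,0,-2.0,0,0,0,1],
    [0,0,-2.0,0,0,0,1],
    [0,0,-2.0,0,0,0,1],
    [0,0,-2.0,0,0,0,1],
    [0,0,-1.6,0,0,0,1],
    [0,0,0,0,0,0,1]
  ]
}}

```text
time_s: 7.45
tcp_pos: [0.609, -0.1655, 0.1693]
tool_rot: [[0.26, 0.966, 0.007], [0.966, -0.26, -0.003], [-0.001, 0.008, -1.0]]
ft_force: [0.7, -1.0, 1.1]
finger_gap: 0.0852
gripper_force: 0.0
```

Run:
```python
from h import *
from cell import eyes
p,d=eyes.get_image("wrist"); c=eyes.camera_info("wrist"); cv2.imwrite("pics/w3.png",p)
W=world(d,c); H=cv2.cvtColor(p,cv2.COLOR_BGR2HSV)
m=(d>0)&(W[...,2]>.064)&(W[...,2]<.09)&(H[...,1]<60)
k,l,st,_=cv2.connectedComponentsWithStats(m.astype(np.uint8))
for i in range(1,k):
    if st[i,4]>1500: print("lame",st[i],rect(W[l==i]),W[l==i][:,2].max())
plan(608,-330.5,160,11.7)
```

```text
lame [  562     0    78   413 20339] [ 808.2 -222.4  306.3   30.6  -89.7] 0.08999797256246896
lame [ 287  192   56   92 4799] [ 602.8 -164.7   71.5   39.9   75.1] 0.07784044921574605
t 7.5 at [ 608.1 -165.2  167. ] yaw -15.1 gap 85.5 F [ 0.4 -0.2 -0.2] grip 0.0
shift cm [-15.96   4.29   0.74] norm 16.55 rz -26.8 tilt z [ 0.0049 -0.0023 -1.    ]
```

View pics/w3.png

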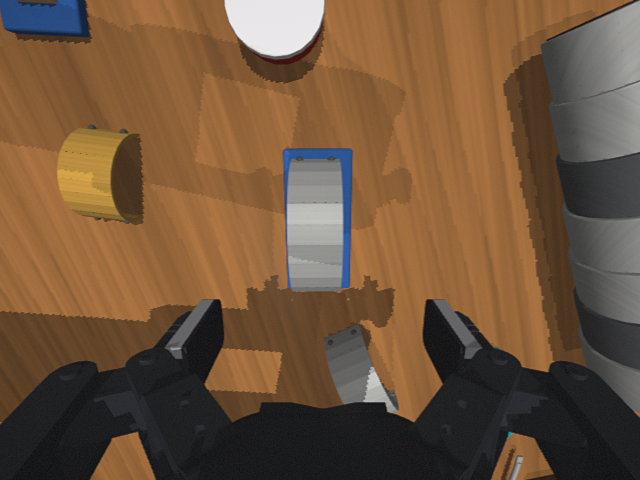

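The large lame is seated on its saddle (picture 287–343, 160–290). It is about 4 mm off centre, with the crown at 77 mm and the angle correct. Next is the medium.

{"op": "move_arm", "data": {
  "commands": [
    [-2,0.54,0.1,0,0,0,1],
    [-2,0.54,0.1,0,0,0,1],
    [-2,0.54,0.1,0,0,0,1],
    [-2,0.54,0.1,0,0,0,1],
    [-2,0.54,0.1,0,0,0,1],
    [-2,0.54,0.1,0,0,0,1],
    [-2,0.54,0.1,0,0,0,1],
    [-2,0.54,0.1,0,0,0,1],
    [0,0,0,0,0,-6.7,1],
    [0,0,0,0,0,-6.7,1],
    [0,0,0,0,0,-6.7,1],
    [0,0,0,0,0,-6.7,1],
    [0,0,0,0,0,0,1],
    [0,0,0,0,0,0,1],
    [0,0,0,0,0,0,1]
  ]
}}

```text
time_s: 8.75
tcp_pos: [0.6063, -0.3299, 0.1551]
tool_rot: [[-0.2, 0.98, -0.001], [0.98, 0.2, 0.001], [0.001, -0.001, -1.0]]
ft_force: [0.4, 0.0, -0.3]
finger_gap: 0.0854
gripper_force: 0.0
```

Run:
```python
from h import *
from cell import eyes
p,d=eyes.get_image("wrist"); c=eyes.camera_info("wrist"); cv2.imwrite("pics/w4.png",p)
W=world(d,c); H=cv2.cvtColor(p,cv2.COLOR_BGR2HSV)
m=(d>0)&(W[...,2]>.043)&(W[...,2]<.065)&(H[...,1]<60)
k,l,st,_=cv2.connectedComponentsWithStats(m.astype(np.uint8))
for i in range(1,k):
    if st[i,4]>1500: print("lame",st[i],rect(W[l==i]),W[l==i][:,2].max())
plan(607.5,-331,32,11.7)
```

```text
lame [ 309   25   66   64 2204] [ 592.7 -208.3   39.6   19.   -15.3] 0.06497694774455286
lame [ 557  115   83  234 4920] [ 809.7 -288.5  178.2    7.7  -86.1] 0.06499217583220875
lame [ 298  195   54   84 4281] [ 607.2 -332.2   67.6   39.8  -78.5] 0.05836633309307862
t 8.8 at [ 606.4 -330.   155.4] yaw 11.6 gap 85.5 F [ 0.6 -0.2 -0.4] grip 0.0
shift cm [-0.13  0.1  12.34] norm 12.34 rz -0.1 tilt z [-7.e-04  4.e-04 -1.e+00]
```

{"op": "move_arm", "data": {
  "commands": [
    [-0.17,0.08,1.8,0,0,0,1],
    [0,0,2,0,0,0,1],
    [0,0,2,0,0,0,1],
    [0,0,2,0,0,0,1],
    [0,0,2,0,0,0,1],
    [0,0,1.5,0,0,0,1],
    [0,0,1,0,0,0,1],
    [0,0,0,0,0,0,1],
    [0,0,0,0,0,0,0.6],
    [0,0,0,0,0,0,0.5],
    [0,0,0,0,0,0,0.4],
    [0,0,0,0,0,0,0.3],
    [0,0,0,0,0,0,0],
    [0,0,0,0,0,0,0],
    [0,0,0,0,0,0,0],
    [0,0,0,0,0,0,0],
    [0,0,0,0,0,0,0]
  ]
}}

```text
time_s: 10.22
tcp_pos: [0.6085, -0.3324, 0.0347]
tool_rot: [[-0.203, 0.979, 0.002], [0.979, 0.203, -0.002], [-0.002, 0.002, -1.0]]
ft_force: [-0.6, 0.1, 5.4]
finger_gap: 0.0376
gripper_force: 59.3
```

Run:
```python
from h import *
plan(606.9,337.5,154,-24.7)
```

```text
t 10.2 at [ 608.5 -332.4   34.7] yaw 11.7 gap 37.6 F [-0.6  0.1  5.4] grip 59.3
shift cm [ 65.6   13.47 -12.03] norm 68.04 rz 36.4 tilt z [ 0.0019 -0.0016 -1.    ]
```

{"op": "move_arm", "data": {
  "commands": [
    [0,0,-0.8,0,0,0,0],
    [0,0,-1.6,0,0,0,0],
    [0,0,-2.2,0,0,0,0],
    [0,0,-2.2,0,0,0,0],
    [0,0,-2.2,0,0,0,0],
    [0,0,-2.2,0,0,0,0],
    [0,0,-1.2,0,0,0,0],
    [1.0,0.2,0,0,0,0,0],
    [2.0,0.4,0,0,0,0,0],
    [2.5,0.5,0,0,0,0,0],
    [2.5,0.5,0,0,0,0,0],
    [2.5,0.5,0,0,0,0,0],
    [2.5,0.5,0,0,0,0,0],
    [2.5,0.5,0,0,0,0,0],
    [2.5,0.5,0,0,0,0,0],
    [2.5,0.5,0,0,0,0,0],
    [2.5,0.5,0,0,0,0,0],
    [2.5,0.5,0,0,0,0,0],
    [2.5,0.5,0,0,0,0,0],
    [2.5,0.5,0,0,0,0,0]
  ]
}}

```text
time_s: 11.88
tcp_pos: [0.604, -0.0185, 0.1555]
tool_rot: [[-0.203, 0.979, -0.002], [0.979, 0.203, 0.001], [0.001, -0.002, -1.0]]
ft_force: [0.6, 1.2, -1.8]
finger_gap: 0.038
gripper_force: 60.3
```

{"op": "move_arm", "data": {
  "commands": [
    [2.5,0.5,0,0,0,0,0],
    [2.5,0.5,0,0,0,0,0],
    [2.5,0.5,0,0,0,0,0],
    [2.5,0.5,0,0,0,0,0],
    [2.5,0.5,0,0,0,0,0],
    [2.5,0.5,0,0,0,0,0],
    [2.5,0.5,0,0,0,0,0],
    [2.5,0.5,0,0,0,0,0],
    [2.5,0.5,0,0,0,0,0],
    [2.5,0.5,0,0,0,0,0],
    [2.5,0.5,0,0,0,0,0],
    [2.0,0.4,0,0,0,0,0],
    [1.0,0.2,0,0,0,0,0],
    [0,0,0,0,0,6,0],
    [0,0,0,0,0,6,0],
    [0,0,0,0,0,6,0],
    [0,0,0,0,0,6,0],
    [0,0,0,0,0,6,0],
    [0,0,0,0,0,6,0],
    [0,0,0,0,0,0,0]
  ]
}}

```text
time_s: 13.55
tcp_pos: [0.6023, 0.2899, 0.1558]
tool_rot: [[0.415, 0.91, -0.002], [0.91, -0.415, -0.001], [-0.001, -0.001, -1.0]]
ft_force: [-0.6, -0.7, -1.1]
finger_gap: 0.038
gripper_force: 60.3
```

Run:
```python
from h import *
plan(606.9,337.5,49,-24.7)
```

```text
t 13.6 at [602.3 289.9 155.8] yaw -24.5 gap 38.0 F [-0.6 -0.7 -1.1] grip 60.3
shift cm [ 4.54 -1.54 10.67] norm 11.7 rz 0.2 tilt z [-1.9e-03 -7.0e-04 -1.0e+00]
```

{"op": "move_arm", "data": {
  "commands": [
    [1.5,-0.5,0,0,0,0.2,0],
    [1.5,-0.5,0,0,0,0,0],
    [1.5,-0.5,0,0,0,0,0],
    [0,0,0,0,0,0,0],
    [0,0,0,0,0,0,0],
    [0,0,0,0,0,0,0]
  ]
}}

```text
time_s: 14.05
tcp_pos: [0.6077, 0.3368, 0.1562]
tool_rot: [[0.413, 0.911, -0.001], [0.911, -0.413, -0.001], [-0.001, -0.001, -1.0]]
ft_force: [0.1, -0.5, -2.1]
finger_gap: 0.0382
gripper_force: 60.4
```

Run:
```python
from h import *
from cell import eyes
plan(606.9,337.5,49,-24.7)
p,d=eyes.get_image("side"); cv2.imwrite("pics/s4.png",cv2.resize(p[300:450,150:350],None,fx=3,fy=3))
```

```text
t 14.1 at [607.7 336.8 156.2] yaw -24.4 gap 38.2 F [ 0.1 -0.5 -2.1] grip 60.4
shift cm [ 0.04 -0.09 10.72] norm 10.72 rz 0.3 tilt z [-1.1e-03 -9.0e-04 -1.0e+00]
```

View pics/s4.png

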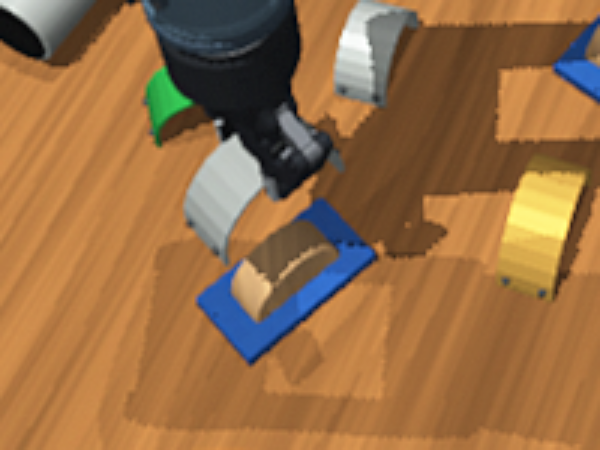

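The side view shows the medium lame held upright and parallel to the ridge, with the blue board at (200–375, 200–360). I lower it.

{"op": "move_arm", "data": {
  "commands": [
    [0.04,-0.09,1.4,0,0,0.2,0],
    [0,0,1.6,0,0,0,0],
    [0,0,1.6,0,0,0,0],
    [0,0,1.6,0,0,0,0],
    [0,0,1.2,0,0,0,0],
    [0,0,1.0,0,0,0,0],
    [0,0,0.8,0,0,0,0],
    [0,0,0.5,0,0,0,0],
    [0,0,0.4,0,0,0,0],
    [0,0,0.3,0,0,0,0],
    [0,0,0.2,0,0,0,0],
    [0,0,0.1,0,0,0,0],
    [0,0,0.1,0,0,0,0],
    [0,0,0.05,0,0,0,0],
    [0,0,0.05,0,0,0,0],
    [0,0,0,0,0,0,0],
    [0,0,0,0,0,0,0]
  ]
}}

```text
time_s: 15.52
tcp_pos: [0.6076, 0.3383, 0.048]
tool_rot: [[0.417, 0.909, 0.0], [0.909, -0.417, 0.0], [0.0, 0.0, -1.0]]
ft_force: [-0.4, -0.6, -2.1]
finger_gap: 0.0383
gripper_force: 60.3
```

{"op": "move_arm", "data": {
  "commands": [
    [0,0,0.05,0,0,0,0],
    [0,0,0.05,0,0,0,0],
    [0,0,0.05,0,0,0,0],
    [0,0,0,0,0,0,0],
    [0,0,0,0,0,0,0]
  ]
}}

```text
time_s: 15.93
tcp_pos: [0.6076, 0.3384, 0.0468]
tool_rot: [[0.417, 0.909, 0.0], [0.909, -0.417, 0.0], [0.0, 0.0, -1.0]]
ft_force: [-0.6, -0.2, 1.5]
finger_gap: 0.0383
gripper_force: 60.6
```

{"op": "move_arm", "data": {
  "commands": [
    [0,0,0.03,0,0,0,0],
    [0,0,0,0,0,0,0.5],
    [0,0,0,0,0,0,0.6],
    [0,0,0,0,0,0,0.7],
    [0,0,0,0,0,0,0.8],
    [0,0,0,0,0,0,0.9],
    [0,0,0,0,0,0,0.9],
    [0,0,-1.2,0,0,0,0.9],
    [0,0,-2.0,0,0,0,1],
    [0,0,-2.0,0,0,0,1],
    [0,0,-2.0,0,0,0,1],
    [0,0,-2.0,0,0,0,1],
    [0,0,-2.0,0,0,0,1],
    [0,0,0,0,0,0,1],
    [0,0,0,0,0,0,1],
    [0,0,0,0,0,0,1]
  ]
}}

```text
time_s: 17.27
tcp_pos: [0.6072, 0.3381, 0.1578]
tool_rot: [[0.418, 0.909, -0.001], [0.909, -0.418, -0.0], [-0.0, -0.0, -1.0]]
ft_force: [0.4, -0.2, -0.6]
finger_gap: 0.0855
gripper_force: 0.0
```

Run:
```python
from h import *
from cell import eyes
p,d=eyes.get_image("wrist"); c=eyes.camera_info("wrist"); cv2.imwrite("pics/w5.png",p)
W=world(d,c); H=cv2.cvtColor(p,cv2.COLOR_BGR2HSV)
m=(d>0)&(W[...,2]>.055)&(W[...,2]<.08)&(H[...,1]<60)
k,l,st,_=cv2.connectedComponentsWithStats(m.astype(np.uint8))
for i in range(1,k):
    if st[i,4]>1500: print("lame",st[i],rect(W[l==i]),W[l==i][:,2].max())
plan(623.3,153,160,4.6)
```

```text
lame [   1    0  119   91 2656] [512.1 515.8  93.   16.3   9. ] 0.07999702449206138
lame [ 295  194   56   85 4451] [607.1 338.8  65.6  39.8  65.1] 0.06936489920668933
t 17.3 at [606.7 338.  156.9] yaw -24.7 gap 85.2 F [ 0.7  0.3 -0.6] grip 0.0
shift cm [-16.12   9.23  -0.3 ] norm 18.57 rz -29.3 tilt z [-1.9e-03 -7.0e-04 -1.0e+00]
```

View pics/w5.png

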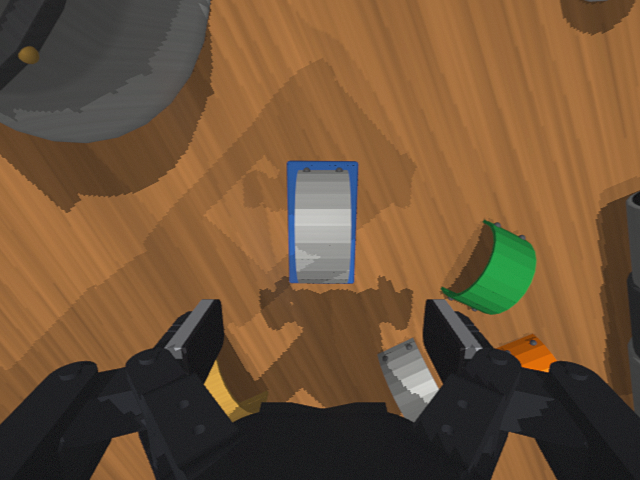

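The medium lame is seated and centred to about 1 mm (picture 295–350, 170–280). The small one is next.

{"op": "move_arm", "data": {
  "commands": [
    [-2,1.15,0,0,0,0,1],
    [-2,1.15,0,0,0,0,1],
    [-2,1.15,0,0,0,0,1],
    [-2,1.15,0,0,0,0,1],
    [-2,1.15,0,0,0,0,1],
    [-2,1.15,0,0,0,0,1],
    [-2,1.15,0,0,0,0,1],
    [-2,1.15,0,0,0,0,1],
    [0,0,0,0,0,-5.9,1],
    [0,0,0,0,0,-5.9,1],
    [0,0,0,0,0,-5.9,1],
    [0,0,0,0,0,-5.9,1],
    [0,0,0,0,0,-5.7,1],
    [0,0,0,0,0,0,1],
    [0,0,0,0,0,0,1],
    [0,0,0,0,0,0,1]
  ]
}}

```text
time_s: 18.65
tcp_pos: [0.6238, 0.1545, 0.1572]
tool_rot: [[-0.078, 0.997, -0.002], [0.997, 0.078, -0.0], [0.0, -0.002, -1.0]]
ft_force: [0.2, 0.4, -0.0]
finger_gap: 0.0852
gripper_force: 0.0
```

Run:
```python
from h import *
from cell import eyes
p,d=eyes.get_image("wrist"); c=eyes.camera_info("wrist"); cv2.imwrite("pics/w6.png",p)
W=world(d,c); H=cv2.cvtColor(p,cv2.COLOR_BGR2HSV)
m=(d>0)&(W[...,2]>.036)&(W[...,2]<.055)&(H[...,1]<60)
k,l,st,_=cv2.connectedComponentsWithStats(m.astype(np.uint8))
for i in range(1,k):
    if st[i,4]>1500: print("lame",st[i],rect(W[l==i]),W[l==i][:,2].max())
plan(623.3,153,23,4.6)
```

```text
lame [ 519  122  121  247 5347] [824.4 151.1 211.2   8.9  81.3] 0.054997809356688805
lame [ 297  199   51   68 3281] [622.9 153.1  56.   39.9 -85.5] 0.049178080433741125
lame [ 269  357   76   51 2966] [620.8  10.5  69.9  53.6  -5.5] 0.039633284409741266
t 18.7 at [624.  154.5 157.4] yaw 4.5 gap 85.2 F [ 0.2 -0.5  0.1] grip 0.0
shift cm [-0.14 -0.06 13.44] norm 13.45 rz -0.1 tilt z [-1.1e-03 -1.0e-04 -1.0e+00]
```

{"op": "move_arm", "data": {
  "commands": [
    [-0.14,-0.06,1.8,0,0,0,1],
    [0,0,2,0,0,0,1],
    [0,0,2,0,0,0,1],
    [0,0,2,0,0,0,1],
    [0,0,2,0,0,0,1],
    [0,0,1.6,0,0,0,1],
    [0,0,1.2,0,0,0,1],
    [0,0,0.8,0,0,0,1],
    [0,0,0,0,0,0,1],
    [0,0,0,0,0,0,0.6],
    [0,0,0,0,0,0,0.5],
    [0,0,0,0,0,0,0.4],
    [0,0,0,0,0,0,0.3],
    [0,0,0,0,0,0,0],
    [0,0,0,0,0,0,0],
    [0,0,0,0,0,0,0],
    [0,0,0,0,0,0,0],
    [0,0,0,0,0,0,0]
  ]
}}

```text
time_s: 20.2
tcp_pos: [0.6247, 0.1531, 0.0256]
tool_rot: [[-0.081, 0.997, 0.002], [0.997, 0.081, 0.0], [-0.0, 0.002, -1.0]]
ft_force: [-1.2, -0.4, 6.3]
finger_gap: 0.0378
gripper_force: 59.9
```

Run:
```python
from h import *
plan(454.6,80.7,145,-17.5)
```

```text
t 20.2 at [624.7 153.1  25.6] yaw 4.6 gap 37.8 F [-1.2 -0.4  6.3] grip 59.9
shift cm [ -5.84 -17.52 -11.98] norm 22.01 rz 22.1 tilt z [ 2.e-03  1.e-04 -1.e+00]
```

{"op": "move_arm", "data": {
  "commands": [
    [0,0,-0.8,0,0,0,0],
    [0,0,-1.6,0,0,0,0],
    [0,0,-2.2,0,0,0,0],
    [0,0,-2.2,0,0,0,0],
    [0,0,-2.2,0,0,0,0],
    [0,0,-1.8,0,0,0,0],
    [0,0,-1.2,0,0,0,0],
    [-0.4,-1.0,0,0,0,0,0],
    [-0.8,-2.5,0,0,0,0,0],
    [-0.8,-2.5,0,0,0,0,0],
    [-0.8,-2.5,0,0,0,0,0],
    [-0.8,-2.5,0,0,0,0,0],
    [-0.8,-2.5,0,0,0,0,0],
    [-0.8,-2.5,0,0,0,0,0],
    [-0.6,-1.5,0,0,0,5.5,0],
    [0,0,0,0,0,5.5,0],
    [0,0,0,0,0,5.5,0],
    [0,0,0,0,0,5.5,0],
    [0,0,0,0,0,0,0],
    [0,0,0,0,0,0,0]
  ]
}}

```text
time_s: 21.87
tcp_pos: [0.4539, 0.0811, 0.1441]
tool_rot: [[0.296, 0.955, -0.0], [0.955, -0.296, 0.0], [-0.0, -0.0, -1.0]]
ft_force: [-0.1, 0.2, -1.7]
finger_gap: 0.0381
gripper_force: 60.8
```

Run:
```python
from h import *
plan(454.6,80.7,37.6,-17.5)
```

```text
t 21.9 at [453.9  81.1 144.1] yaw -17.2 gap 38.1 F [-0.1  0.2 -1.7] grip 60.8
shift cm [-0.02  0.08 10.65] norm 10.65 rz 0.3 tilt z [-1.e-04  0.e+00 -1.e+00]
```

{"op": "move_arm", "data": {
  "commands": [
    [0,0.08,1.4,0,0,0.3,0],
    [0,0,1.6,0,0,0,0],
    [0,0,1.6,0,0,0,0],
    [0,0,1.6,0,0,0,0],
    [0,0,1.2,0,0,0,0],
    [0,0,1.0,0,0,0,0],
    [0,0,0.8,0,0,0,0],
    [0,0,0.5,0,0,0,0],
    [0,0,0.3,0,0,0,0],
    [0,0,0.2,0,0,0,0],
    [0,0,0.2,0,0,0,0],
    [0,0,0.1,0,0,0,0],
    [0,0,0.05,0,0,0,0],
    [0,0,0.05,0,0,0,0],
    [0,0,0,0,0,0,0],
    [0,0,0,0,0,0,0]
  ]
}}

```text
time_s: 23.2
tcp_pos: [0.455, 0.0809, 0.0383]
tool_rot: [[0.304, 0.953, 0.0], [0.953, -0.304, -0.0], [0.0, 0.0, -1.0]]
ft_force: [1.1, -1.1, -0.8]
finger_gap: 0.0374
gripper_force: 60.8
```

{"op": "move_arm", "data": {
  "commands": [
    [0,0,0.05,0,0,0,0],
    [0,0,0.05,0,0,0,0],
    [0,0,0,0,0,0,0],
    [0,0,0,0,0,0,0]
  ]
}}

```text
time_s: 23.53
tcp_pos: [0.4551, 0.0809, 0.0376]
tool_rot: [[0.304, 0.953, 0.0], [0.953, -0.304, -0.0], [0.0, 0.0, -1.0]]
ft_force: [-2.3, -0.0, 5.1]
finger_gap: 0.038
gripper_force: 61.2
```

Contact. I release, lift, and back away toward the start so the top camera has a clear view.

{"op": "move_arm", "data": {
  "commands": [
    [0,0,0,0,0,0,0.5],
    [0,0,0,0,0,0,0.6],
    [0,0,0,0,0,0,0.7],
    [0,0,0,0,0,0,0.8],
    [0,0,0,0,0,0,0.9],
    [0,0,0,0,0,0,0.9],
    [0,0,-1.2,0,0,0,0.9],
    [0,0,-2.0,0,0,0,1],
    [0,0,-2.0,0,0,0,1],
    [0,0,-2.0,0,0,0,1],
    [0,0,-2.0,0,0,0,1],
    [0,0,-2.0,0,0,0,1],
    [0,0,-2.0,0,0,0,1],
    [0,0,-2.0,0,0,0,1],
    [0,0,-2.0,0,0,0,1],
    [0,0,0,0,0,0,1]
  ]
}}

```text
time_s: 24.87
tcp_pos: [0.4572, 0.0807, 0.2133]
tool_rot: [[0.303, 0.953, 0.007], [0.953, -0.303, -0.001], [0.002, 0.007, -1.0]]
ft_force: [0.3, -0.9, -0.1]
finger_gap: 0.0854
gripper_force: 0.0
```

{"op": "move_arm", "data": {
  "commands": [
    [-2.5,0,0,0,0,0,1],
    [-2.5,0,0,0,0,0,1],
    [-2.5,0,0,0,0,0,1],
    [-2.5,0,0,0,0,0,1],
    [-2.5,0,0,0,0,0,1],
    [-2.5,0,0,0,0,0,1],
    [-2.5,0,0,0,0,0,1],
    [-2.5,0,0,0,0,0,1],
    [-2.5,0,0,0,0,0,1],
    [-2.5,0,0,0,0,0,1],
    [-2.5,0,0,0,0,0,1],
    [-2.5,0,0,0,0,0,1],
    [-2.5,0,0,0,0,0,1],
    [-2.5,0,0,0,0,0,1],
    [-2.5,0,0,0,0,0,1],
    [-2.5,0,0,0,0,0,1],
    [-2.5,0,0,0,0,0,1],
    [-2.5,0,0,0,0,0,1],
    [0,0,0,0,0,0,1],
    [0,0,0,0,0,0,1]
  ]
}}

```text
time_s: 26.53
tcp_pos: [0.3175, -0.3483, 0.2082]
tool_rot: [[0.306, 0.952, -0.001], [0.952, -0.306, 0.002], [0.001, -0.001, -1.0]]
ft_force: [-0.5, 0.1, -0.5]
finger_gap: 0.0851
gripper_force: 0.0
```

Run:
```python
from h import *
from cell import eyes
p,d=eyes.get_image("top"); c=eyes.camera_info("top"); cv2.imwrite("pics/t9.png",p); W=world(d,c)
for n,u,v,h in(("M/A",147,241,67),("L/B",369,241,77),("S/C",258,309,58),("bS",332,313,46),("bM",186,307,55),("tin",295,233,36)):
    m=np.zeros(d.shape,bool); m[v-32:v+32,u-45:u+45]=1; m&=(d>0)&(W[...,2]>h/1000-.012)&(W[...,2]<h/1000+.008)
    k,l,st,_=cv2.connectedComponentsWithStats(m.astype(np.uint8)); i=1+st[1:,4].argmax(); print(n,rect(W[l==i]),round(np.percentile(W[l==i][:,2],98)*1000,1))
```

```text
M/A [607.9 338.1  67.3  40.2  64.9] 70.2
L/B [ 604.9 -165.5   77.7   41.4   76.3] 80.0
S/C [455.   81.4  60.4  40.   72.7] 60.8
bS [443.7 -77.8  58.8  40.1  67.9] 48.5
bM [455.8 239.   68.7  39.9 -88.5] 57.7
tin [6.21e+02 2.20e+00 6.99e+01 6.67e+01 4.00e-01] 39.9
```

View pics/t9.png

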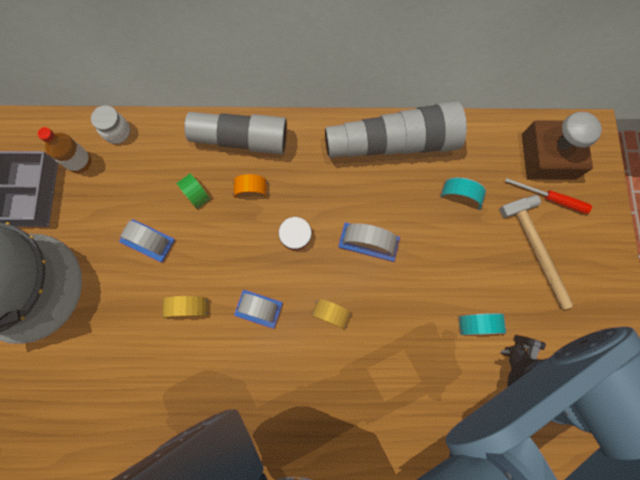

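All three lames are seated, centred within about 2 mm and square to their saddles at (147,241), (369,241) and (258,309). The brass lames and the tin have not moved.

```bash
python3 -c "
from cell import arm
print(arm.finish_job())"
```

```text
the job is handed in; nothing more can be done
None
```

The job is handed in: all three steel lames are seated upright on their own saddles and released, within about 2 mm of centre, and the two brass lames and the tin have not moved; the hand-in call returned no verdict.

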